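# Check sample bottle caps and mark the rework tray

## Robot

A 7-joint arm with a two-finger parallel gripper is mounted at the origin on the work surface. World frame = base frame: x ahead of the robot, y to its left, z up, the work surface at z = 0. Lengths are in m, angles in rad, forces in N, time in s.
With the tool pointing down it reaches from about 0.35 to 0.9 m from the base axis. Payload 7.2 kg.
Tool frame: the origin (TCP) lies midway between the tips of the shut fingers; the grasp point (between the pads) lies 19 mm behind it; z points along the fingers, y is the line along which they close (so a half turn about z gives the same grasp; the last joint's range is limited). The gripper opens to 88 mm and grips with 3 to 60 N. Pads are 20 mm wide; open, the fingers measure 115 mm over their backs; the gripper's body (75 mm by 178 mm) begins 61 mm behind the grasp point.
Start: joints at [-0.068, 0.411, -0.013, 1.596, 0.006, 1.134, -0.082], TCP at [0.625, -0, 0.223] pointing down, gripper open.
Joint ranges: [-2.95, 2.95], [-0.29, 1.99], [-1.47, 1.44], [0.14, 2.54], [-1.03, 4.17], [0.13, 1.85], [-2.86, 2.86]. Speed limits (rad/s): [2.39, 2.39, 3.01, 3.01, 3.14, 3.14, 3.14].

## Interface

Orientations are given as a 3x3 rotation matrix whose columns are the frame's x, y, z axes.
In Python, from cell import monitor, imaging, job gives the robot as it stands.
- The arm moves only by the shell command python3 -m inch 'ROWS' [FORCE]. ROWS is JSON, a list of rows, each a list of 3 entries, a list of its own where there are three numbers: the shift along the world's x, y, z in cm, then the turn about the world's z in degrees, then the closure, from 0 (fully open) to 1 (shut). A call has 1 to 8 rows; each row shifts and turns the commanded pose from where the row before left it; what a row does not reach is not made up. A row lasts 1/10 s, in which the tool goes at most 50 mm and 8.59 degrees, less where a joint would pass 70% of its speed; a pose out of reach is approached as far as the arm can. A call with a gripper value outside its range is refused whole. The fingers move at their own pace and stop on an object; FORCE is the grip in N (left out, the last holds). Time passes only in rows, so rows that do not move let the fingers close. It gives the time, the measured TCP pose, the force, the opening and the grip force at its end, in the units of the state.
- monitor.get_obs(): the state, without advancing time (a new reading comes with each control period).
- imaging.grab_frame(name): name is "scene" or "side" or "wrist"; returns (picture, depth): 420x560x3 uint8, red, green, blue; 420x560 float32, m along the optical axis (not along the pixel's ray), 0 where there is no reading.
- imaging.camera_model(name): a dict with "camera_matrix" (3x3 intrinsics, pixels), "R" (3x3) and "t" (3): a world point X has camera coordinates R X + t; the wrist camera has in their place "hand_eye" (4x4, takes a point from camera to tool coordinates, whose origin is the TCP and whose axes are the flange's). Camera axes: x right, y down, z forward; pixel columns grow to the right and rows downward; lengths in m; the calibration is good to about 2 mm. The wrist camera is an equidistant fisheye: a pixel r from the principal point sees the ray r / f radians off the axis. A picture is of the moment at which its call begins: read the wrist's pose just before it. camera_model takes no time and is no camera call.
- job.sign_off(): hands the job in; it is judged then, once.
The state is a dict: "clock": time; "q": joint angles; "dq": joint speeds; "effort": joint torques, N m; "eef_pos": TCP position; "tool_rot": TCP orientation; "ft_force": force on the tool from outside, world axes, zero at the start; "torque": the same for the moment, N m; "gripper_width": finger opening in m; "gripper_force": force on a finger pad.
Only numpy, scipy, OpenCV 4.12 (cv2) and the standard library are available. Lean on these libraries where they do the work, as an engineer would, in place of code of your own. Each camera call takes 0.05 s, during which the arm holds its last target. There are 200 camera calls.

## Task

Gently twist the cap of every sample bottle in the white rack a little way anticlockwise: a sound cap gives only a few degrees and stops, and its bottle stays in its cell; a faulty cap keeps turning, and its bottle, carried by its glass body and never by the cap, goes upright into the red rework tray. When all the caps have been twisted and all the faulty bottles are in the tray, lift the red hold sign off its keyhole screw on the grey board and stand it upright in the slot of the weighted sign foot beside the tray, tipping no bottle over and leaving the other things on the bench where they are.

Things in the scene. Friction and masses are not known exactly. Their poses are not given: they have to be found in the camera images.
- rack: white plastic bottle rack, fixed, 190 x 250 mm, two rows (along its x, centres at -56 and +56 mm) of three square cells (along its y, centres at -80, 0 and +80 mm). Origin: centre of its underside, on the bench; z up. Cells are 55 mm inside, floor 6 mm above the bench, walls 4 mm thick and 28 mm high above the bench.
- rework_tray: red open tray, fixed, 130 mm (its x) by 230 mm (its y), walls 5 mm thick and 26 mm high, floor 5 mm thick. Origin: centre of its underside, on the bench. Room for three bottles side by side along its y, 66 mm apart.
- board: grey upright board, fixed, 110 mm wide (its y), 12 mm thick, its top 138 mm above the bench, on a 12 mm thick base plate. Origin: on the bench, below the middle of its front face; x points level out of its front, away from the robot.
- screw (a point): centre of the outer face of the head of the steel screw in the board's front, 18 mm out from that face, 120 mm above the bench; x points out of the board like the board's. Head: 18 mm diameter, 5 mm thick; shank: 7 mm diameter, 13 mm free between board and head.
- sign_mid (a point): centre of the red hold sign, a rigid plate 8 mm thick (x), 100 wide (y), 158 high (z up), the top 38 mm a grip tab 44 wide; 120 g. Keyhole: 30 x 30 mm opening centred 9 mm below this point, 10 mm wide slot above it; it hangs with the shank's axis 20.5 mm above this point. To free it raise it 29 mm, so that the head faces the opening, then draw it 25 mm or more along the screw's x.
- sign_foot: loose weighted sign foot, 600 g, 75 x 110 mm, with a slot along its y, 13 mm wide, 28 deep, open at both ends, between yellow lead-in lips about 28 mm apart at the top. Origin: centre of its underside; slot floor 10 mm, slot mouth 38 mm, lip tops 49 mm above the bench. Beside the tray. A sign standing in it has its centre 89 mm above the bench.
- bottle1_mid (a point): centre (half-way up) of sample bottle 1: square amber glass body 52 x 52 mm, 66 mm high, with a round blue screw cap 40 mm in diameter from 74 to 96 mm above its underside (this point is 48 mm above the underside). 220 g. It stands in a cell of the rack, sides parallel to the rack's. z up. Absent (None) in some runs.
- bottle2_mid (a point): centre (half-way up) of sample bottle 2: square amber glass body 52 x 52 mm, 66 mm high, with a round blue screw cap 40 mm in diameter from 74 to 96 mm above its underside (this point is 48 mm above the underside). 220 g. It stands in a cell of the rack, sides parallel to the rack's. z up. Absent (None) in some runs.
- bottle3_mid (a point): centre (half-way up) of sample bottle 3: square amber glass body 52 x 52 mm, 66 mm high, with a round blue screw cap 40 mm in diameter from 74 to 96 mm above its underside (this point is 48 mm above the underside). 220 g. It stands in a cell of the rack, sides parallel to the rack's. z up. Absent (None) in some runs.
- bottle4_mid (a point): centre (half-way up) of sample bottle 4: square amber glass body 52 x 52 mm, 66 mm high, with a round blue screw cap 40 mm in diameter from 74 to 96 mm above its underside (this point is 48 mm above the underside). 220 g. It stands in a cell of the rack, sides parallel to the rack's. z up. Absent (None) in some runs.
- bottle5_mid (a point): centre (half-way up) of sample bottle 5: square amber glass body 52 x 52 mm, 66 mm high, with a round blue screw cap 40 mm in diameter from 74 to 96 mm above its underside (this point is 48 mm above the underside). 220 g. It stands in a cell of the rack, sides parallel to the rack's. z up. Absent (None) in some runs.
- bottle6_mid (a point): centre (half-way up) of sample bottle 6: square amber glass body 52 x 52 mm, 66 mm high, with a round blue screw cap 40 mm in diameter from 74 to 96 mm above its underside (this point is 48 mm above the underside). 220 g. It stands in a cell of the rack, sides parallel to the rack's. z up. Absent (None) in some runs.
- cap1 (a joint): turn of bottle 1's cap, rad; begins at 0 to 0.03, grows anticlockwise seen from above, will not go below 0, stays where it is left. A white stripe on top shows it. A sound cap stops dead at about 0.16 (9 degrees); a faulty cap turns on easily (0.03 N m, up to 1.8). The bottle itself can turn about 0.06 in its cell. The cap does not come off.
- cap2 (a joint): turn of bottle 2's cap, rad; begins at 0 to 0.03, grows anticlockwise seen from above, will not go below 0, stays where it is left. A white stripe on top shows it. A sound cap stops dead at about 0.16 (9 degrees); a faulty cap turns on easily (0.03 N m, up to 1.8). The bottle itself can turn about 0.06 in its cell. The cap does not come off.
- cap3 (a joint): turn of bottle 3's cap, rad; begins at 0 to 0.03, grows anticlockwise seen from above, will not go below 0, stays where it is left. A white stripe on top shows it. A sound cap stops dead at about 0.16 (9 degrees); a faulty cap turns on easily (0.03 N m, up to 1.8). The bottle itself can turn about 0.06 in its cell. The cap does not come off.
- cap4 (a joint): turn of bottle 4's cap, rad; begins at 0 to 0.03, grows anticlockwise seen from above, will not go below 0, stays where it is left. A white stripe on top shows it. A sound cap stops dead at about 0.16 (9 degrees); a faulty cap turns on easily (0.03 N m, up to 1.8). The bottle itself can turn about 0.06 in its cell. The cap does not come off.
- cap5 (a joint): turn of bottle 5's cap, rad; begins at 0 to 0.03, grows anticlockwise seen from above, will not go below 0, stays where it is left. A white stripe on top shows it. A sound cap stops dead at about 0.16 (9 degrees); a faulty cap turns on easily (0.03 N m, up to 1.8). The bottle itself can turn about 0.06 in its cell. The cap does not come off.
- cap6 (a joint): turn of bottle 6's cap, rad; begins at 0 to 0.03, grows anticlockwise seen from above, will not go below 0, stays where it is left. A white stripe on top shows it. A sound cap stops dead at about 0.16 (9 degrees); a faulty cap turns on easily (0.03 N m, up to 1.8). The bottle itself can turn about 0.06 in its cell. The cap does not come off.
- beaker: glass beaker, 70 mm wide, 90 mm high; a bystander, to be left where it is. Origin: centre of its underside.
- wash_bottle: white round wash bottle with a red cap, 60 mm wide, 150 mm high; a bystander, to be left where it is. Origin: centre of its underside.
- reagent_jar: round reagent jar, 72 mm wide, 100 mm high; a bystander, to be left where it is. Origin: centre of its underside.
- tape_roll: yellow tape roll lying flat, 80 mm wide, 24 mm high; a bystander, to be left where it is. Origin: centre of its underside.
- dish: glass dish, 90 mm wide, 16 mm high; a bystander, to be left where it is. Origin: centre of its underside.
- pipette_box: green pipette box, 90 x 130 mm, 55 mm high; a bystander, to be left where it is. Origin: centre of its underside.
There are look-alikes about, which are no part of the job. What is shaped like the part that bears bottle3_mid but purple is not meant.

How it is judged:
On the way, in this order (a step that is already met when the one before it is completed fails the run):
1. every cap has been twisted and every bottle with a faulty cap stands in the rework tray, released (value of joint each of cap1, cap3, cap6 above 0.09 rad and value of joint each of cap2, cap4, cap5 above 0.2 rad and x of bottle2_mid in the frame of rework_tray between -0.045 and 0.045 m and y of bottle2_mid in the frame of rework_tray between -0.095 and 0.095 m and z of bottle2_mid in the frame of rework_tray between 0.045 and 0.06 m and angle between each of bottle2_mid, bottle4_mid, bottle5_mid's own z axis and vertical below 0.12 rad and x of bottle4_mid in the frame of rework_tray between -0.045 and 0.045 m and y of bottle4_mid in the frame of rework_tray between -0.095 and 0.095 m and z of bottle4_mid in the frame of rework_tray between 0.045 and 0.06 m and x of bottle5_mid in the frame of rework_tray between -0.045 and 0.045 m and y of bottle5_mid in the frame of rework_tray between -0.095 and 0.095 m and z of bottle5_mid in the frame of rework_tray between 0.045 and 0.06 m and contact force between the fingers and bottle2 below 0.5 N and contact force between the fingers and bottle4 below 0.5 N and contact force between the fingers and bottle5 below 0.5 N), for 0.2 s.
2. the hold sign is off its screw and clear of it (distance between sign_mid and screw above 0.08 m), for 0.1 s.
3. the hold sign stands in the slot of the foot (x of sign_mid in the frame of sign_foot between -0.018 and 0.018 m and y of sign_mid in the frame of sign_foot between -0.04 and 0.04 m and z of sign_mid in the frame of sign_foot between 0.08 and 0.096 m and angle between sign_mid's own z axis and vertical below 0.2 rad and angle between sign_foot's own z axis and vertical below 0.1 rad), for 0.2 s.
At the end, for the whole second after the job is handed in: Caps turned (sound 0.09, faulty 0.2 rad or more); faulty bottles upright (0.12 rad) on the tray floor, centres within 45 x 95 mm of its middle; sound bottles upright within 12 mm of their start; sign down in the slot, within 0.2 rad of upright, 18 mm across, 40 mm along; all at rest (all of step 3 and value of joint each of cap1, cap3, cap6 above 0.09 rad and value of joint each of cap2, cap4, cap5 above 0.2 rad and x of bottle2_mid in the frame of rework_tray between -0.045 and 0.045 m and y of bottle2_mid in the frame of rework_tray between -0.095 and 0.095 m and z of bottle2_mid in the frame of rework_tray between 0.045 and 0.06 m and angle between each of bottle2_mid, bottle4_mid, bottle5_mid, bottle1_mid, bottle3_mid, bottle6_mid's own z axis and vertical below 0.12 rad and x of bottle4_mid in the frame of rework_tray between -0.045 and 0.045 m and y of bottle4_mid in the frame of rework_tray between -0.095 and 0.095 m and z of bottle4_mid in the frame of rework_tray between 0.045 and 0.06 m and x of bottle5_mid in the frame of rework_tray between -0.045 and 0.045 m and y of bottle5_mid in the frame of rework_tray between -0.095 and 0.095 m and z of bottle5_mid in the frame of rework_tray between 0.045 and 0.06 m and distance of each of bottle1_mid, bottle3_mid, bottle6_mid from where it was at the start of the episode below 0.012 m and linear speed of each of hold_sign, sign_foot, bottle1, bottle2, bottle3, bottle4, bottle5, bottle6 below 0.02 m/s); the robot touches nothing.
It fails at once if a bottle is tipped over (angle between any of bottle1_mid, bottle2_mid, bottle3_mid, bottle4_mid, bottle5_mid, bottle6_mid's own z axis and vertical above 0.6 rad).
It fails at once if a sound cap is forced past its stop (value of joint any of cap1, cap3, cap6 above 0.35 rad).
It fails at once if a sound bottle is pulled out of the rack (distance of any of bottle1_mid, bottle3_mid, bottle6_mid from where it was at the start of the episode above 0.03 m).
It fails at once if a bottle is lifted by its cap ((height (world z) of bottle1_mid above 0.075 m and contact force between the fingers and cap1 above 3 N) or (height (world z) of bottle2_mid above 0.075 m and contact force between the fingers and cap2 above 3 N) or (height (world z) of bottle3_mid above 0.075 m and contact force between the fingers and cap3 above 3 N) or (height (world z) of bottle4_mid above 0.075 m and contact force between the fingers and cap4 above 3 N) or (height (world z) of bottle5_mid above 0.075 m and contact force between the fingers and cap5 above 3 N) or (height (world z) of bottle6_mid above 0.075 m and contact force between the fingers and cap6 above 3 N)).
It fails at once if a bystander is disturbed (distance of any of beaker, wash_bottle, reagent_jar, tape_roll, dish, pipette_box from where it was at the start of the episode above 0.03 m).
Of bottle1, bottle2, bottle3, bottle4, bottle5, bottle6 only 5 to 6 are there at a start; the rules pass over those that are not, and their reading is None.
At some moment in a run one of sign_foot may be knocked a few centimetres aside while the robot is not near it.
It also fails if it takes over 208 s, if anything falls off the work surface, if the arm or the gripper's body presses on something with over 40 N, if the wrist force passes 120 N, or if a joint passes its speed limit or range.

## Working session

There is one attempt and no reset: what is moved stays moved. The work goes in short steps, Python scripts to look and compute and a shell command to move; the robot and the scene stay as the last step left them, time stands still between calls to the robot, and variables do not carry over. Pictures are saved under pics/ and viewed, at most 14 in all, crops included, and the job is handed in when it is done.

```bash
ls; mkdir -p pics
cat > h.py <<'E'
import numpy as np, cv2
from cell import monitor, imaging, job
def shot(n):
    o=monitor.get_obs(); p,d=imaging.grab_frame(n); np.savez(f'/tmp/{n}.npz',p=p,d=d,pos=o['eef_pos'],rot=o['tool_rot']); return p,d
def save(p,name,crop=None,s=1):
    if crop: r0,r1,c0,c1=crop; p=p[r0:r1,c0:c1]
    cv2.imwrite('pics/'+name,cv2.resize(p[:,:,::-1],None,fx=s,fy=s,interpolation=cv2.INTER_CUBIC))
def cloud(n,d):
    m=imaging.camera_model(n);K=np.array(m['camera_matrix']);R=np.array(m['R']);t=np.array(m['t'])
    v,u=np.indices(d.shape);X=np.stack([(u-K[0,2])/K[0,0]*d,(v-K[1,2])/K[1,1]*d,d],-1)
    W=(X-t)@R; W[d==0]=np.nan; return W
def plane(n,u,v,z):
    m=imaging.camera_model(n);K=np.array(m['camera_matrix']);R=np.array(m['R']);t=np.array(m['t'])
    r=R.T@np.linalg.inv(K)@[u,v,1];c=-R.T@t;return c+r*(z-c[2])/r[2]
E
python3 - <<'E'
from h import *
for n in ['scene','side']:
    p,d=shot(n); save(p,n+'0.png',s=1.4); m=imaging.camera_model(n);R=np.array(m['R']);print(n,-R.T@np.array(m['t']),R[2])
print(imaging.camera_model('wrist')); print(monitor.get_obs())
E
```

```text
pics
scene [1.11750323 0.09277346 0.94439589] [-0.53011449 -0.07498303 -0.84460415]
side [0.42909759 0.95459054 0.65199891] [ 0.12667084 -0.85356958 -0.5053449 ]
{'camera_matrix': array([[325.1922621 ,   0.        , 280.73663527],
       [  0.        , 325.1922621 , 211.12861781],
       [  0.        ,   0.        ,   1.        ]]), 'hand_eye': array([[ 3.23183544e-04, -9.63539225e-01, -2.67566921e-01,
         7.22165739e-02],
       [ 9.99999947e-01,  2.99769083e-04,  1.28357634e-04,
        -2.57742301e-04],
       [-4.34693244e-05, -2.67566949e-01,  9.63539271e-01,
        -1.62387698e-01],
       [ 0.00000000e+00,  0.00000000e+00,  0.00000000e+00,
         1.00000000e+00]])}
{'clock': 0.1, 'q': array([-0.06820579,  0.4118384 , -0.01270633,  1.59693469,  0.00556317,
        1.13430171, -0.08222521]), 'dq': array([ 0.00065214, -0.00146125,  0.00110478, -0.00265935, -0.00094261,
        0.00042354, -0.00042738]), 'effort': array([ 1.90722414e-03, -5.89100254e+01,  6.43606726e-01, -2.91709310e+01,
       -5.37973386e-02,  1.45046425e-02,  7.40053088e-05]), 'eef_pos': array([ 6.24552503e-01, -2.57491034e-05,  2.21892180e-01]), 'tool_rot': array([[ 1.60953693e-05,  9.99998955e-01, -1.44552723e-03],
       [ 9.99999997e-01, -1.61979150e-05, -7.09283346e-05],
       [-7.09516750e-05, -1.44552608e-03, -9.99998953e-01]]), 'ft_force': array([-0.2946242 ,  0.79699973,  0.37095057]), 'torque': array([ 0.00847859, -0.05844906, -0.02251639]), 'gripper_force': 0.0, 'gripper_width': 0.0878031988025225}
```

View pics/scene0.png

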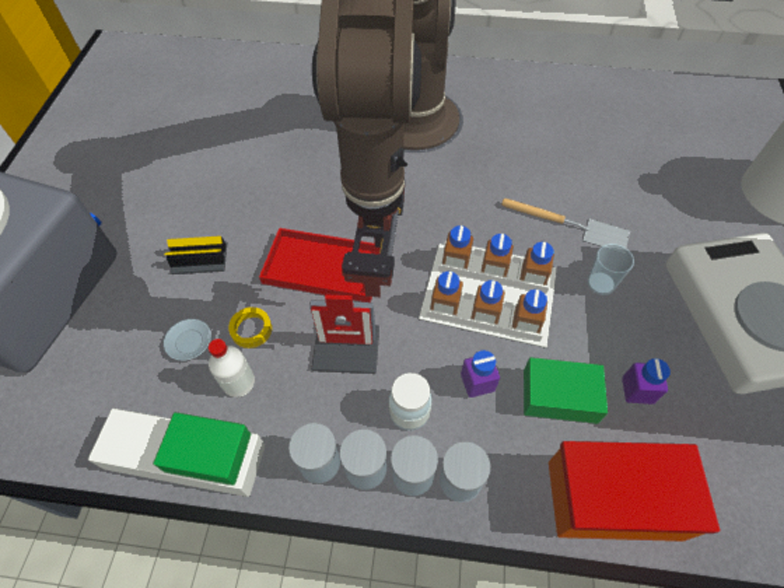

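View pics/side0.png

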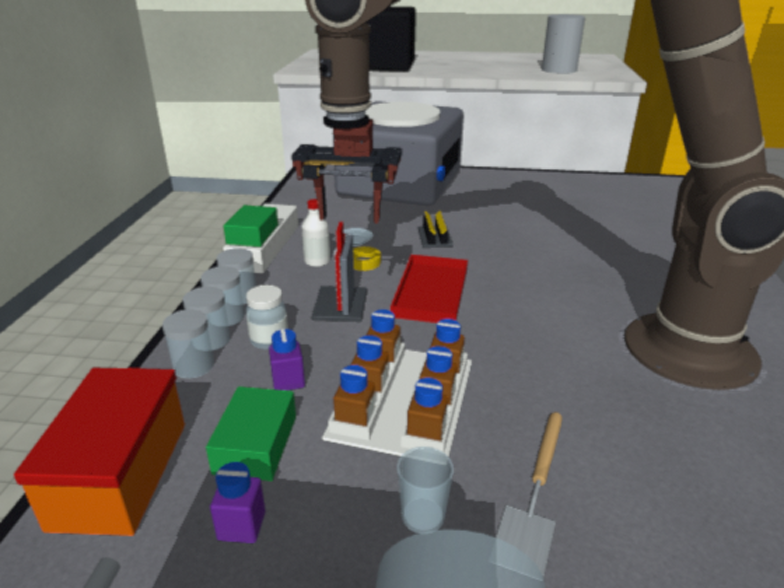

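The scene view shows six amber bottles with blue caps in the white rack (scaled px 430–550, 230–330). It also shows the red tray (265–390, 235–295), the sign on its board (340, 320), and the yellow-lipped foot (195, 252). The purple bottles are decoys.

Run:
```python
from h import *
for n in ['scene','side']:
    f=np.load(f'/tmp/{n}.npz');p=f['p'];W=cloud(n,f['d']);h=cv2.cvtColor(p,cv2.COLOR_RGB2HSV)
    blue=(h[...,0]>100)&(h[...,0]<125)&(h[...,1]>150)&(h[...,2]>60)
    red=((h[...,0]<6)|(h[...,0]>174))&(h[...,1]>150)
    yel=(h[...,0]>20)&(h[...,0]<35)&(h[...,1]>150)
    gx=(W[...,0]>.3)&(W[...,0]<.95)&(abs(W[...,1])<.5)
    print(n)
    for nm,m,lo,hi in [('cap',cv2.dilate(blue.astype('u1'),np.ones((7,7)))>0,.095,.112),('tray',red,.0195,.032),('trayfloor',red,0,.0195),('sign',red,.07,.2),('foot',yel,.03,.06),('white',(h[...,1]<40)&(h[...,2]>150),.02,.034)]:
        mm=(m&gx&(W[...,2]>lo)&(W[...,2]<hi)).astype('u1')
        k,L,s,c=cv2.connectedComponentsWithStats(mm)
        for i in range(1,k):
            if s[i,4]<25: continue
            P=W[L==i]; r=cv2.minAreaRect((P[:,:2]*1000).astype('f4'))
            print(nm,s[i,4],c[i].round(),P.mean(0).round(4),P.min(0).round(3),P.max(0).round(3),'rect',np.round(r[0],1),np.round(r[1],1),round(r[2],1))
```

```text
scene
cap 150 [328. 167.] [0.4401 0.133  0.1016] [0.416 0.115 0.096] [0.458 0.152 0.106] rect [438.6 132.7] [37.4 37.7] 26.7
cap 155 [358. 173.] [0.4503 0.2121 0.1016] [0.427 0.193 0.095] [0.469 0.232 0.106] rect [448.4 212.5] [39.2 37.8] 18.8
cap 159 [387. 179.] [0.4603 0.2913 0.1014] [0.437 0.272 0.095] [0.478 0.311 0.106] rect [459.2 291.7] [39.  38.6] 13.2
cap 172 [320. 200.] [0.551  0.1187 0.1015] [0.531 0.1   0.095] [0.57  0.137 0.106] rect [550.7 118.3] [38.8 36.2] 5.5
cap 178 [351. 207.] [0.5611 0.1977 0.1014] [0.54  0.178 0.095] [0.58  0.217 0.107] rect [560.5 197.3] [38.9 38. ] 4.3
cap 188 [382. 214.] [0.5714 0.2769 0.1013] [0.551 0.258 0.095] [0.59  0.296 0.106] rect [570.4 277.3] [38.3 37.8] 2.6
cap 136 [345. 257.] [0.7022 0.1896 0.0967] [0.682 0.172 0.095] [0.721 0.208 0.1  ] rect [701.4 190.4] [35.7 38.4] 89.2
cap 147 [470. 263.] [0.6804 0.479  0.0965] [0.661 0.459 0.095] [0.699 0.499 0.1  ] rect [681.1 478.4] [36.4 38.4] 47.9
tray 439 [218. 188.] [ 0.4904 -0.1733  0.0247] [ 0.41 -0.26  0.02] [ 0.556 -0.033  0.031] rect [ 481.8 -141.5] [228.8 135. ] 85.3
tray 29 [262. 1
[... 3852 characters left out ...]
1  0.034] [ 0.518 -0.345  0.051] rect [ 504.7 -397.5] [ 12.2 109.6] 13.0
foot 71 [314. 159.] [ 0.4783 -0.4035  0.0416] [ 0.463 -0.461  0.031] [ 0.493 -0.349  0.051] rect [ 478.2 -404.9] [ 10.9 113.7] 11.4
white 60 [225. 182.] [ 0.752  -0.2193  0.0268] [ 0.728 -0.23   0.02 ] [ 0.779 -0.211  0.034] rect [ 753.5 -220.5] [51.4 17.5] 2.1
white 71 [186. 240.] [0.7758 0.1057 0.0268] [0.755 0.093 0.02 ] [0.8   0.111 0.034] rect [778.7 104.1] [12.  47.3] 77.0
white 297 [264. 287.] [0.5497 0.2479 0.0258] [0.514 0.092 0.02 ] [0.604 0.315 0.033] rect [557.7 199.8] [225.   62.9] 81.9
white 306 [314. 297.] [0.4396 0.2649 0.0257] [0.404 0.106 0.02 ] [0.493 0.329 0.033] rect [447.5 214.5] [225.6  63. ] 82.3
```

```bash
python3 -m inch '[[[-3.7,4,0],-7.2,0],[[-3.7,4,0],0,0],[[-0.1,3.93,-2],0,0],[[0,0,-4],0,0],[[0,0,-4],0,0],[[0,0,0],0,0],[[0,0,0],0,0]]' 6
```

```text
clock: 0.8
eef_pos: [0.5559, 0.1124, 0.1227]
tool_rot: [[0.126, 0.992, -0.002], [0.992, -0.126, -0.001], [-0.001, -0.002, -1.0]]
ft_force: [0.4, 0.1, -0.1]
gripper_width: 0.088
gripper_force: 0.0
```

```bash
python3 -m inch '[[[-0.6,0.7,0],0,0],[[0,0,-2.2],0,0],[[0,0,-2.2],0,0],[[0,0,0],0,0],[[0,0,0],0,0]]' 6
python3 - <<'E'
from h import *
p,d=shot('wrist');save(p,'w1.png')
E
```

```text
clock: 1.3
eef_pos: [0.5508, 0.1202, 0.0803]
tool_rot: [[0.125, 0.992, 0.002], [0.992, -0.125, 0.001], [0.001, 0.001, -1.0]]
ft_force: [0.1, 1.2, -0.3]
gripper_width: 0.088
gripper_force: 0.0
```

View pics/w1.png

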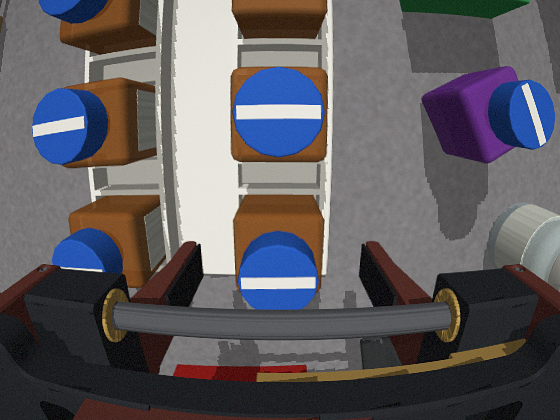

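The wrist view shows the cap of B1 centred between the fingers (stripe at px 278, 283, aligned with the tool) and the neighbouring caps clear. Next I close and twist gently.

```bash
python3 -m inch '[[[0,0,0],0,1],[[0,0,0],0,1],[[0,0,0],0,1],[[0,0,0],0,1],[[0,0,0],0,1],[[0,0,0],0,1]]' 5;python3 -m inch '[[[0,0,0],3,1],[[0,0,0],3,1],[[0,0,0],3,1],[[0,0,0],3,1],[[0,0,0],0,1],[[0,0,0],0,1]]' 5
python3 - <<'E'
from h import *
print(monitor.get_obs()['torque'])
p,d=shot('wrist');save(p,'w2.png')
E
python3 -m inch '[[[0,0,0],3,1],[[0,0,0],3,1],[[0,0,0],0,1],[[0,0,0],0,1]]' 5
python3 - <<'E'
from h import *
print(monitor.get_obs()['torque'])
p,d=shot('wrist');save(p,'w3.png')
f=lambda n:cv2.imread('pics/'+n)[200:330,200:360]
cv2.imwrite('pics/w123.png',cv2.resize(np.hstack([f('w1.png'),f('w2.png'),f('w3.png')]),None,fx=1.6,fy=1.6))
E
```

```text
clock: 1.95
eef_pos: [0.5501, 0.1197, 0.0786]
tool_rot: [[0.125, 0.992, -0.0], [0.992, -0.125, -0.0], [-0.0, -0.0, -1.0]]
ft_force: [0.1, 0.3, 0.1]
gripper_width: 0.0435
gripper_force: 0.0
clock: 2.55
eef_pos: [0.5499, 0.1195, 0.0785]
tool_rot: [[-0.082, 0.997, -0.001], [0.997, 0.082, -0.0], [-0.0, -0.001, -1.0]]
ft_force: [-1.2, -0.3, 0.3]
gripper_width: 0.0401
gripper_force: 5.0
[-0.10513537  0.16672381 -0.01767468]
clock: 3.0
eef_pos: [0.5499, 0.1196, 0.0786]
tool_rot: [[-0.185, 0.983, -0.0], [0.983, 0.185, -0.0], [-0.0, -0.0, -1.0]]
ft_force: [-1.5, -0.5, 1.1]
gripper_width: 0.0398
gripper_force: 5.0
[-0.12315269  0.35775361  0.00976882]
```

View pics/w123.png

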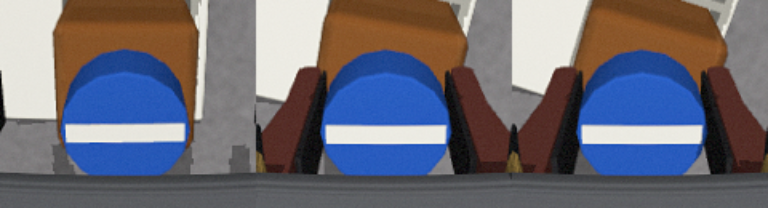

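B1's stripe followed the fingers through about 17° while its body stayed put and the torque was about 0, so it is faulty. I'll turn it a bit further, release it, square up and grip it by the body.

```bash
python3 -m inch '[[[0,0,0],3,1],[[0,0,0],3,1],[[0,0,0],0,0.1],[[0,0,0],0,0.1],[[0,0,0],0,0.1],[[0,0,0],0,0.1],[[0,0,0],0,0.1],[[0,0,0],-8,0.1]]' 5; python3 -m inch '[[[0,0,0],-8,0.1],[[0,0,0],-8,0.1],[[0,0,-1.5],0,0.1],[[0,0,-1.5],0,0.1],[[0,0,-1],0,0.1],[[0,0,0],0,0.1],[[0,0,0],0,0.1]]' 5; python3 -m inch '[[[0,0,0],0,1],[[0,0,0],0,1],[[0,0,0],0,1],[[0,0,0],0,1],[[0,0,0],0,1],[[0,0,0],0,1],[[0,0,0],0,1],[[0,0,0],0,1]]' 25
```

```text
clock: 3.85
eef_pos: [0.5501, 0.1196, 0.0786]
tool_rot: [[-0.152, 0.988, -0.0], [0.988, 0.152, 0.0], [0.0, 0.0, -1.0]]
ft_force: [-0.2, 0.4, 0.9]
gripper_width: 0.0786
gripper_force: 0.0
clock: 4.55
eef_pos: [0.5502, 0.1197, 0.0387]
tool_rot: [[0.125, 0.992, -0.0], [0.992, -0.125, -0.0], [-0.0, -0.0, -1.0]]
ft_force: [0.4, -0.3, -0.3]
gripper_width: 0.079
gripper_force: 0.0
clock: 5.35
eef_pos: [0.5502, 0.1198, 0.039]
tool_rot: [[0.125, 0.992, 0.0], [0.992, -0.125, 0.0], [0.0, 0.0, -1.0]]
ft_force: [-2.3, -0.1, 5.7]
gripper_width: 0.0517
gripper_force: 24.9
```

```bash
python3 -m inch '[[[0,0,1.5],0,1],[[0,0,2.5],0,1],[[0,0,2.5],0,1],[[0,0,2.5],0,1],[[0,0,2.5],0,1],[[0,-1,0],0,1],[[-0.7,-2.5,0],1,1],[[-0.7,-3,0],1,1]]' 25; python3 -m inch '[[[-0.7,-3,0],0.5,1],[[-0.7,-3,0],0,1],[[-0.7,-3,0],0,1],[[-0.7,-3,0],0,1],[[-0.7,-3,0],0,1],[[-0.7,-3,0],0,1],[[-0.7,-3,0],0,1],[[0,0,0],0,1]]' 25
```

```text
clock: 6.15
eef_pos: [0.5351, 0.0543, 0.1522]
tool_rot: [[0.088, 0.996, -0.002], [0.996, -0.088, -0.0], [-0.0, -0.002, -1.0]]
ft_force: [0.1, 0.0, -1.8]
gripper_width: 0.0519
gripper_force: 24.9
clock: 6.95
eef_pos: [0.4845, -0.1606, 0.1522]
tool_rot: [[0.089, 0.996, -0.003], [0.996, -0.089, -0.002], [-0.002, -0.002, -1.0]]
ft_force: [0.1, 0.2, -1.7]
gripper_width: 0.0516
gripper_force: 24.9
```

```bash
python3 -m inch '[[[-0.4,-2.3,0],0,1],[[-0.4,-2.3,0],0,1],[[0,0,-2.5],0,1],[[0,0,-2.5],0,1],[[0,0,-2.5],0,1],[[0,0,-2.5],0,1],[[0,0,-0.8],0,1],[[0,0,-0.4],0,1]]' 25; python3 -m inch '[[[0,0,0],0,1],[[0,0,0],0,1]]' 25
```

```text
clock: 7.75
eef_pos: [0.4781, -0.2009, 0.0403]
tool_rot: [[0.082, 0.997, -0.003], [0.997, -0.082, 0.001], [0.001, -0.003, -1.0]]
ft_force: [-0.4, -0.4, -2.2]
gripper_width: 0.0517
gripper_force: 24.9
clock: 7.95
eef_pos: [0.4797, -0.2015, 0.0425]
tool_rot: [[0.082, 0.997, 0.001], [0.997, -0.082, -0.0], [-0.0, 0.001, -1.0]]
ft_force: [0.9, -0.1, -1.9]
gripper_width: 0.0521
gripper_force: 24.9
```

```bash
python3 -m inch '[[[-0.2,-0.4,0],0,1],[[0,0,-0.2],0,1],[[0,0,-0.2],0,1],[[0,0,0],0,1],[[0,0,0],0,1]]' 25
```

```text
clock: 8.45
eef_pos: [0.4773, -0.2056, 0.038]
tool_rot: [[0.082, 0.997, 0.001], [0.997, -0.082, -0.0], [-0.0, 0.001, -1.0]]
ft_force: [-1.3, -1.5, 2.3]
gripper_width: 0.0522
gripper_force: 24.9
```

```bash
python3 -m inch '[[[0,0,0],0,0.1],[[0,0,0],0,0.1],[[0,0,0],0,0],[[0,0,0],0,0],[[0,0,2.5],0,0],[[0,0,2.5],0,0],[[0,0,2.5],0,0],[[0,0,2.5],0,0]]' 5; python3 -m inch '[[[-0.4,3.4,0],-1.2,0],[[-0.4,3.4,0],-1.3,0],[[-0.4,3.4,0],0,0],[[-0.4,3.4,0],0,0],[[-0.4,3.4,0],0,0],[[-0.4,3.4,0],0,0],[[-0.4,3.4,0],0,0],[[-0.4,3.4,0],0,0]]' 5;  python3 -m inch '[[[-0.3,3,0],0,0],[[-0.3,3,0],0,0],[[0,0,0],0,0],[[0,0,0],0,0]]' 5
```

```text
clock: 9.25
eef_pos: [0.477, -0.2052, 0.1386]
tool_rot: [[0.082, 0.997, -0.0], [0.997, -0.082, 0.0], [0.0, -0.0, -1.0]]
ft_force: [0.3, -1.0, 0.4]
gripper_width: 0.0877
gripper_force: 0.0
clock: 10.05
eef_pos: [0.4447, 0.0681, 0.1378]
tool_rot: [[0.125, 0.992, 0.0], [0.992, -0.125, 0.0], [0.0, 0.0, -1.0]]
ft_force: [0.0, 0.8, -0.7]
gripper_width: 0.0881
gripper_force: 0.0
clock: 10.45
eef_pos: [0.4389, 0.127, 0.1376]
tool_rot: [[0.124, 0.992, -0.0], [0.992, -0.124, -0.0], [-0.0, -0.0, -1.0]]
ft_force: [0.8, -0.1, 0.2]
gripper_width: 0.0879
gripper_force: 0.0
```

```bash
python3 -m inch '[[[0,0.7,-0.9],0,0],[[0,0,-2.5],0,0],[[0,0,-2.5],0,0],[[0,0,0],0,0],[[0,0,0],0,1],[[0,0,0],0,1],[[0,0,0],0,1],[[0,0,0],0,1]]' 5; python3 -m inch '[[[0,0,0],0,1],[[0,0,0],0,1],[[0,0,0],0,1],[[0,0,0],0,1]]' 5
cat > tq.py <<'E'
from h import *; import sys
p,d=shot('wrist');o=monitor.get_obs();R=o['tool_rot'];g=cv2.cvtColor(p,cv2.COLOR_RGB2HSV)
m=((g[...,1]<60)&(g[...,2]>170)).astype('u1');m[:255]=0;m[305:]=0;m[:,:230]=0;m[:,325:]=0
k,L,s,c=cv2.connectedComponentsWithStats(m)
i=1+s[1:,4].argmax();r=cv2.fitLine(np.argwhere(L==i)[:,::-1].astype('f4'),2,0,.01,.01).ravel()
print(sys.argv[1],'torque',o['torque'].round(3),'toolyaw',np.degrees(np.arctan2(-R[0,0],R[1,0])).round(1),'stripe slope deg',np.degrees(np.arctan2(r[1],r[0])).round(1),s[i],c[i].round())
save(p,sys.argv[1]+'.png')
E
python3 tq.py a1_0; python3 -m inch '[[[0,0,0],3,1],[[0,0,0],3,1],[[0,0,0],3,1],[[0,0,0],3,1],[[0,0,0],0,1],[[0,0,0],0,1]]' 5;python3 tq.py a1_1
```

```text
clock: 11.25
eef_pos: [0.4397, 0.1338, 0.0795]
tool_rot: [[0.126, 0.992, 0.002], [0.992, -0.126, 0.001], [0.001, 0.001, -1.0]]
ft_force: [-0.9, -0.7, -0.3]
gripper_width: 0.0595
gripper_force: 0.0
clock: 11.65
eef_pos: [0.439, 0.1338, 0.0788]
tool_rot: [[0.125, 0.992, -0.0], [0.992, -0.125, 0.0], [0.0, -0.0, -1.0]]
ft_force: [-0.3, 0.2, 3.3]
gripper_width: 0.0398
gripper_force: 5.0
a1_0 torque [-0.005  0.365  0.015] toolyaw -7.2 stripe slope deg -1.5 [244 276  75  14 843] [281. 282.]
clock: 12.3
eef_pos: [0.4388, 0.1336, 0.0785]
tool_rot: [[-0.082, 0.997, -0.001], [0.997, 0.082, -0.0], [-0.0, -0.001, -1.0]]
ft_force: [-1.7, -0.5, 0.7]
gripper_width: 0.04
gripper_force: 5.0
a1_1 torque [-0.04   0.372  0.007] toolyaw 4.7 stripe slope deg 0.8 [244 277  75  13 866] [281. 283.]
```

```bash
python3 -m inch '[[[0,0,0],3,1],[[0,0,0],0,1],[[0,0,0],0,1]]' 5;python3 tq.py a1_2;python3 -m inch '[[[0,0,0],2,1],[[0,0,0],1,1],[[0,0,0],0,1],[[0,0,0],0,1]]' 5;python3 tq.py a1_3
python3 - <<'E'
import cv2,numpy as np
cv2.imwrite('pics/a1.png',np.hstack([cv2.resize(cv2.imread(f'pics/a1_{i}.png')[190:320,200:360],None,fx=1.6,fy=1.6) for i in (0,2,3)]))
E
```

```text
clock: 12.65
eef_pos: [0.4389, 0.1337, 0.0785]
tool_rot: [[-0.134, 0.991, -0.0], [0.991, 0.134, -0.0], [0.0, -0.0, -1.0]]
ft_force: [-2.2, 0.1, 0.2]
gripper_width: 0.0399
gripper_force: 5.0
a1_2 torque [ 0.128  0.494 -0.028] toolyaw 7.7 stripe slope deg 3.3 [244 276  75  16 863] [281. 284.]
clock: 13.1
eef_pos: [0.4389, 0.1336, 0.0786]
tool_rot: [[-0.186, 0.982, -0.0], [0.982, 0.186, -0.0], [-0.0, -0.0, -1.0]]
ft_force: [-2.6, 0.8, 0.1]
gripper_width: 0.0397
gripper_force: 5.0
a1_3 torque [ 0.087  0.58  -0.053] toolyaw 10.8 stripe slope deg 5.7 [243 274  76  19 849] [280. 284.]
```

View pics/a1.png

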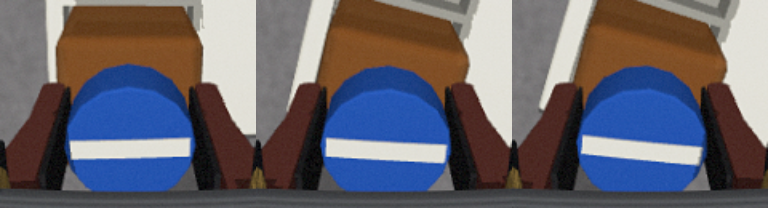

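A1's stripe lags the fingers after about 11° (slope −1.5 → +5.7°), so it has hit its stop and is sound. Next is A2.

```bash
python3 -m inch '[[[0,0,0],0,0],[[0,0,0],0,0],[[0,0,0],0,0],[[0,0,0],0,0],[[0,0,0],0,0],[[0,0,1.5],0,0],[[0,0,1.5],0,0],[[0,0,1.5],0,0]]' 5; python3 -m inch '[[[0.35,2.65,0],-6,0],[[0.35,2.65,0],-6,0],[[0.3,2.64,0],-6,0],[[0,0,0],0,0],[[0,0,-2],0,0],[[0,0,-2.5],0,0],[[0,0,0],0,0]]' 5; python3 -m inch '[[[0,0,0],0,1],[[0,0,0],0,1],[[0,0,0],0,1],[[0,0,0],0,1],[[0,0,0],0,1],[[0,0,0],0,1],[[0,0,0],0,1],[[0,0,0],0,1]]' 5; python3 tq.py a2_0;  python3 -m inch '[[[0,0,0],3,1],[[0,0,0],3,1],[[0,0,0],3,1],[[0,0,0],3,1],[[0,0,0],3,1],[[0,0,0],0,1],[[0,0,0],0,1]]' 5;python3 tq.py a2_1
```

```text
clock: 13.95
eef_pos: [0.439, 0.1336, 0.1241]
tool_rot: [[-0.187, 0.982, -0.0], [0.982, 0.187, -0.0], [-0.0, -0.0, -1.0]]
ft_force: [1.0, 0.0, 0.1]
gripper_width: 0.088
gripper_force: 0.0
clock: 14.65
eef_pos: [0.4472, 0.2114, 0.0763]
tool_rot: [[0.124, 0.992, -0.004], [0.992, -0.124, -0.003], [-0.003, -0.004, -1.0]]
ft_force: [0.4, -0.6, -0.5]
gripper_width: 0.0876
gripper_force: 0.0
clock: 15.45
eef_pos: [0.449, 0.2132, 0.0788]
tool_rot: [[0.125, 0.992, -0.0], [0.992, -0.125, 0.0], [0.0, -0.0, -1.0]]
ft_force: [-1.3, -0.6, 1.8]
gripper_width: 0.04
gripper_force: 5.0
a2_0 torque [-0.008  0.295 -0.009] toolyaw -7.2 stripe slope deg -1.4 [243 276  76  13 853] [281. 282.]
clock: 16.2
eef_pos: [0.4489, 0.2132, 0.0788]
tool_rot: [[-0.134, 0.991, -0.0], [0.991, 0.134, 0.0], [0.0, -0.0, -1.0]]
ft_force: [-2.6, -0.3, 5.1]
gripper_width: 0.0397
gripper_force: 5.0
a2_1 torque [0.025 0.582 0.053] toolyaw 7.7 stripe slope deg -1.4 [243 276  76  14 851] [281. 282.]
```

```bash
python3 -m inch '[[[0,0,0],3,1],[[0,0,0],3,1],[[0,0,0],0,1],[[0,0,0],0,1]]' 5;python3 tq.py a2_2
```

```text
clock: 16.65
eef_pos: [0.4489, 0.2132, 0.0788]
tool_rot: [[-0.238, 0.971, -0.0], [0.971, 0.238, -0.0], [0.0, -0.0, -1.0]]
ft_force: [-3.3, 0.1, 5.9]
gripper_width: 0.0397
gripper_force: 5.0
a2_2 torque [-0.066  0.588  0.033] toolyaw 13.7 stripe slope deg -1.6 [243 276  76  14 830] [280. 282.]
```

A2 turned the full 21° with the fingers, so it is faulty. I'll carry it by the body to the tray's middle place.

```bash
python3 -m inch '[[[0,0,0],0,0.1],[[0,0,0],0,0.1],[[0,0,0],0,0.1],[[0,0,0],0,0.1],[[0,0,0],0,0.1],[[0,0,0],-7,0.1],[[0,0,0],-7,0.1],[[0,0,0],-7,0.1]]' 5; python3 -m inch '[[[0,0,-1.5],0,0.1],[[0,0,-1.5],0,0.1],[[0,0,-1],0,0.1],[[0,0,0],0,0.1],[[0,0,0],0,1],[[0,0,0],0,1],[[0,0,0],0,1],[[0,0,0],0,1]]' 25; python3 -m inch '[[[0,0,0],0,1],[[0,0,0],0,1],[[0,0,0],0,1],[[0,0,1.5],0,1],[[0,0,2.5],0,1],[[0,0,2.5],0,1],[[0,0,2.5],0,1],[[0,0,2.5],0,1]]' 25;  python3 -m inch '[[[0.3,-3.2,0],1,1],[[0.3,-3.2,0],1.5,1],[[0.3,-3.2,0],0,1],[[0.3,-3.2,0],0,1],[[0.3,-3.2,0],0,1],[[0.3,-3.2,0],0,1],[[0.3,-3.2,0],0,1],[[0.3,-3.2,0],0,1]]' 25; python3 -m inch '[[[0.3,-3.2,0],0,1],[[0.3,-3.2,0],0,1],[[0.3,-3.2,0],0,1],[[0,0,0],0,1],[[0,0,0],0,1]]' 25
```

```text
clock: 17.5
eef_pos: [0.4492, 0.213, 0.0786]
tool_rot: [[0.131, 0.991, 0.0], [0.991, -0.131, 0.0], [0.0, 0.0, -1.0]]
ft_force: [-1.2, 0.7, 0.0]
gripper_width: 0.0794
gripper_force: 0.0
clock: 18.3
eef_pos: [0.4492, 0.2132, 0.0391]
tool_rot: [[0.125, 0.992, 0.001], [0.992, -0.125, 0.0], [0.0, 0.0, -1.0]]
ft_force: [1.4, 0.7, 1.3]
gripper_width: 0.0517
gripper_force: 25.0
clock: 19.1
eef_pos: [0.4487, 0.2128, 0.1543]
tool_rot: [[0.125, 0.992, -0.001], [0.992, -0.125, -0.0], [-0.001, -0.001, -1.0]]
ft_force: [0.5, 0.3, -2.5]
gripper_width: 0.0522
gripper_force: 25.0
clock: 19.9
eef_pos: [0.4727, -0.0443, 0.1534]
tool_rot: [[0.082, 0.997, -0.0], [0.997, -0.082, -0.0], [-0.0, -0.0, -1.0]]
ft_force: [1.1, 0.1, -2.4]
gripper_width: 0.0519
gripper_force: 25.0
clock: 20.4
eef_pos: [0.4816, -0.1393, 0.1532]
tool_rot: [[0.084, 0.996, -0.001], [0.996, -0.084, 0.0], [0.0, -0.001, -1.0]]
ft_force: [0.5, 0.2, -1.9]
gripper_width: 0.0515
gripper_force: 25.0
```

```bash
python3 -m inch '[[[0,0,-2.5],0,1],[[0,0,-2.5],0,1],[[0,0,-2.5],0,1],[[0,0,-2.5],0,1],[[0,0,-1],0,1],[[0,0,-0.3],0,1],[[0,0,-0.2],0,1],[[0,0,0],0,1]]' 25; python3 -m inch '[[[0,0,0],0,0],[[0,0,0],0,0],[[0,0,0],0,0],[[0,0,0],0,0],[[0,0,2.5],0,0],[[0,0,2.5],0,0],[[0,0,2.5],0,0],[[0,0,2.5],0,0]]' 5;  python3 -m inch '[[[0.72,3.07,0],-1,0],[[0.72,3.07,0],-1.5,0],[[0.72,3.07,0],0,0],[[0.72,3.07,0],0,0],[[0.72,3.07,0],0,0],[[0.72,3.07,0],0,0],[[0.72,3.07,0],0,0],[[0.72,3.07,0],0,0]]' 5; python3 -m inch '[[[0.72,3.07,0],0,0],[[0.72,3.07,0],0,0],[[0.72,3.07,0],0,0],[[0,0,0],0,0],[[0,0,0],0,0]]' 5
```

```text
clock: 21.2
eef_pos: [0.4827, -0.1388, 0.0394]
tool_rot: [[0.082, 0.997, 0.001], [0.997, -0.082, -0.0], [-0.0, 0.001, -1.0]]
ft_force: [-0.2, 1.0, -0.9]
gripper_width: 0.052
gripper_force: 25.0
clock: 22.0
eef_pos: [0.4819, -0.1389, 0.1397]
tool_rot: [[0.082, 0.997, 0.0], [0.997, -0.082, -0.0], [-0.0, 0.0, -1.0]]
ft_force: [0.5, 1.3, -0.1]
gripper_width: 0.0883
gripper_force: 0.0
clock: 22.8
eef_pos: [0.5399, 0.1079, 0.1388]
tool_rot: [[0.125, 0.992, 0.0], [0.992, -0.125, -0.0], [0.0, 0.0, -1.0]]
ft_force: [-0.2, 0.3, 0.3]
gripper_width: 0.0878
gripper_force: 0.0
clock: 23.3
eef_pos: [0.561, 0.1992, 0.1383]
tool_rot: [[0.124, 0.992, -0.001], [0.992, -0.124, -0.0], [-0.0, -0.001, -1.0]]
ft_force: [0.4, -0.6, -0.2]
gripper_width: 0.0878
gripper_force: 0.0
```

```bash
python3 -m inch '[[[0,0,-2],0,0],[[0,0,-2],0,0],[[0,0,-1.9],0,0],[[0,0,0],0,0]]' 5; python3 -m inch '[[[0,0,0],0,1],[[0,0,0],0,1],[[0,0,0],0,1],[[0,0,0],0,1],[[0,0,0],0,1],[[0,0,0],0,1],[[0,0,0],0,1],[[0,0,0],0,1]]' 5; python3 tq.py b2_0;  python3 -m inch '[[[0,0,0],3,1],[[0,0,0],3,1],[[0,0,0],3,1],[[0,0,0],3,1],[[0,0,0],3,1],[[0,0,0],0,1],[[0,0,0],0,1]]' 5;python3 tq.py b2_1; python3 -m inch '[[[0,0,0],3,1],[[0,0,0],0,1],[[0,0,0],0,1]]' 5;python3 tq.py b2_2
```

```text
clock: 23.7
eef_pos: [0.5597, 0.1963, 0.0774]
tool_rot: [[0.127, 0.992, -0.004], [0.992, -0.127, -0.003], [-0.003, -0.004, -1.0]]
ft_force: [-0.8, -0.9, 0.2]
gripper_width: 0.088
gripper_force: 0.0
clock: 24.5
eef_pos: [0.5611, 0.1989, 0.0797]
tool_rot: [[0.125, 0.992, -0.0], [0.992, -0.125, 0.0], [-0.0, -0.0, -1.0]]
ft_force: [-1.1, 0.5, 1.9]
gripper_width: 0.04
gripper_force: 5.0
b2_0 torque [ 0.061  0.309 -0.024] toolyaw -7.2 stripe slope deg -0.7 [244 277  75  12 846] [281. 283.]
clock: 25.25
eef_pos: [0.5609, 0.1989, 0.0795]
tool_rot: [[-0.134, 0.991, -0.001], [0.991, 0.134, 0.0], [0.0, -0.001, -1.0]]
ft_force: [-1.3, 1.0, 1.2]
gripper_width: 0.0399
gripper_force: 5.0
b2_1 torque [ 0.114  0.551 -0.029] toolyaw 7.7 stripe slope deg 3.1 [244 276  75  16 851] [281. 284.]
clock: 25.6
eef_pos: [0.5611, 0.1988, 0.0795]
tool_rot: [[-0.186, 0.983, -0.0], [0.983, 0.186, -0.0], [0.0, -0.0, -1.0]]
ft_force: [-2.7, 0.3, 0.0]
gripper_width: 0.0398
gripper_force: 5.0
b2_2 torque [ 0.103  0.685 -0.069] toolyaw 10.7 stripe slope deg 5.6 [244 275  75  18 844] [281. 284.]
```

B2 stopped at about 11.5° and the fingers slipped, so it is sound. Next is B3.

```bash
python3 -m inch '[[[0,0,0],0,0],[[0,0,0],0,0],[[0,0,0],0,0],[[0,0,0],0,0],[[0,0,0],0,0],[[0,0,1.5],0,0],[[0,0,1.5],0,0],[[0,0,1.5],0,0]]' 5; python3 -m inch '[[[0.35,2.65,0],-6,0],[[0.35,2.65,0],-6,0],[[0.3,2.64,0],-6,0],[[0,0,0],0,0],[[0,0,-2],0,0],[[0,0,-2.5],0,0],[[0,0,0],0,0]]' 5; python3 -m inch '[[[0,0,0],0,1],[[0,0,0],0,1],[[0,0,0],0,1],[[0,0,0],0,1],[[0,0,0],0,1],[[0,0,0],0,1],[[0,0,0],0,1],[[0,0,0],0,1]]' 5; python3 tq.py b3_0;  python3 -m inch '[[[0,0,0],3,1],[[0,0,0],3,1],[[0,0,0],3,1],[[0,0,0],3,1],[[0,0,0],3,1],[[0,0,0],0,1],[[0,0,0],0,1]]' 5;python3 tq.py b3_1; python3 -m inch '[[[0,0,0],3,1],[[0,0,0],0,1],[[0,0,0],0,1]]' 5;python3 tq.py b3_2
```

```text
clock: 26.45
eef_pos: [0.5617, 0.199, 0.1266]
tool_rot: [[-0.187, 0.982, 0.001], [0.982, 0.187, 0.0], [0.0, 0.001, -1.0]]
ft_force: [0.4, 0.3, -0.5]
gripper_width: 0.0879
gripper_force: 0.0
clock: 27.15
eef_pos: [0.5697, 0.2767, 0.0778]
tool_rot: [[0.125, 0.992, -0.004], [0.992, -0.125, -0.002], [-0.003, -0.003, -1.0]]
ft_force: [0.3, -0.5, 0.3]
gripper_width: 0.0876
gripper_force: 0.0
clock: 27.95
eef_pos: [0.5711, 0.2783, 0.0798]
tool_rot: [[0.125, 0.992, -0.0], [0.992, -0.125, 0.0], [0.0, -0.0, -1.0]]
ft_force: [-1.9, 0.4, 2.1]
gripper_width: 0.0399
gripper_force: 5.0
b3_0 torque [-0.069  0.368 -0.031] toolyaw -7.2 stripe slope deg -0.5 [244 277  75  12 868] [280. 282.]
clock: 28.7
eef_pos: [0.571, 0.2783, 0.0795]
tool_rot: [[-0.134, 0.991, -0.001], [0.991, 0.134, 0.0], [0.0, -0.001, -1.0]]
ft_force: [-1.8, 0.6, 2.3]
gripper_width: 0.0398
gripper_force: 5.0
b3_1 torque [0.158 0.515 0.01 ] toolyaw 7.7 stripe slope deg 3.4 [244 276  75  16 856] [281. 284.]
clock: 29.05
eef_pos: [0.571, 0.2783, 0.0795]
tool_rot: [[-0.186, 0.983, -0.0], [0.983, 0.186, 0.0], [0.0, -0.0, -1.0]]
ft_force: [-2.6, 1.3, 0.7]
gripper_width: 0.0396
gripper_force: 5.0
b3_2 torque [ 0.157  0.617 -0.058] toolyaw 10.7 stripe slope deg 5.9 [244 275  74  18 834] [280. 284.]
```

B3 is sound too, so by elimination A3 should be the third faulty one. I'll test it anyway.

```bash
python3 -m inch '[[[0,0,0],0,0],[[0,0,0],0,0],[[0,0,0],0,0],[[0,0,0],0,0],[[0,0,0],0,0],[[0,0,1.5],0,0],[[0,0,1.5],0,0],[[0,0,1.5],0,0]]' 5; python3 -m inch '[[[-2.8,0.35,0],-6,0],[[-2.8,0.35,0],-6,0],[[-2.8,0.35,0],-6,0],[[-2.8,0.35,0],0,0],[[0,0,0],0,0],[[0,0,-2],0,0],[[0,0,-2.5],0,0],[[0,0,0],0,0]]' 5; python3 -m inch '[[[0,0,0],0,1],[[0,0,0],0,1],[[0,0,0],0,1],[[0,0,0],0,1],[[0,0,0],0,1],[[0,0,0],0,1],[[0,0,0],0,1],[[0,0,0],0,1]]' 5; python3 tq.py a3_0;  python3 -m inch '[[[0,0,0],3,1],[[0,0,0],3,1],[[0,0,0],3,1],[[0,0,0],3,1],[[0,0,0],3,1],[[0,0,0],0,1],[[0,0,0],0,1]]' 5;python3 tq.py a3_1; python3 -m inch '[[[0,0,0],3,1],[[0,0,0],0,1],[[0,0,0],0,1]]' 5;python3 tq.py a3_2
```

```text
clock: 29.9
eef_pos: [0.5717, 0.2784, 0.1267]
tool_rot: [[-0.187, 0.982, 0.001], [0.982, 0.187, 0.001], [0.0, 0.001, -1.0]]
ft_force: [-0.2, 0.7, 0.4]
gripper_width: 0.0877
gripper_force: 0.0
clock: 30.7
eef_pos: [0.4589, 0.2912, 0.0783]
tool_rot: [[0.125, 0.992, -0.002], [0.992, -0.125, -0.002], [-0.002, -0.002, -1.0]]
ft_force: [-0.3, -1.1, 0.5]
gripper_width: 0.088
gripper_force: 0.0
clock: 31.5
eef_pos: [0.4592, 0.2923, 0.0798]
tool_rot: [[0.125, 0.992, -0.0], [0.992, -0.125, 0.0], [0.0, -0.0, -1.0]]
ft_force: [-0.2, 0.2, 2.0]
gripper_width: 0.0398
gripper_force: 5.0
a3_0 torque [-0.029  0.245 -0.01 ] toolyaw -7.2 stripe slope deg -0.3 [244 275  75  12 831] [281. 281.]
clock: 32.25
eef_pos: [0.4594, 0.2921, 0.0797]
tool_rot: [[-0.134, 0.991, 0.0], [0.991, 0.134, 0.0], [-0.0, 0.0, -1.0]]
ft_force: [-0.3, -0.9, 2.6]
gripper_width: 0.04
gripper_force: 5.0
a3_1 torque [-0.197  0.025 -0.01 ] toolyaw 7.7 stripe slope deg -0.3 [244 275  75  12 829] [281. 281.]
clock: 32.6
eef_pos: [0.4593, 0.2922, 0.0797]
tool_rot: [[-0.186, 0.983, 0.0], [0.983, 0.186, 0.0], [0.0, 0.0, -1.0]]
ft_force: [0.1, -1.0, 3.5]
gripper_width: 0.0401
gripper_force: 5.0
a3_2 torque [-0.209  0.018 -0.025] toolyaw 10.7 stripe slope deg -0.4 [244 275  75  12 820] [281. 281.]
```

A3 turned freely, so it is faulty and goes to the tray's last place.

```bash
python3 -m inch '[[[0,0,0],3,1],[[0,0,0],0,0.1],[[0,0,0],0,0.1],[[0,0,0],0,0.1],[[0,0,0],0,0.1],[[0,0,0],0,0.1],[[0,0,0],-7,0.1],[[0,0,0],-7,0.1]]' 5; python3 -m inch '[[[0,0,0],-7,0.1],[[0,0,-1.5],0,0.1],[[0,0,-1.5],0,0.1],[[0,0,-1.1],0,0.1],[[0,0,0],0,0.1],[[0,0,0],0,1],[[0,0,0],0,1],[[0,0,0],0,1]]' 25; python3 -m inch '[[[0,0,0],0,1],[[0,0,0],0,1],[[0,0,0],0,1],[[0,0,1.5],0,1],[[0,0,2.5],0,1],[[0,0,2.5],0,1],[[0,0,2.5],0,1],[[0,0,3],0,1]]' 25;  python3 -m inch '[[[0.24,-3.04,0],1,1],[[0.24,-3.04,0],1.5,1],[[0.24,-3.04,0],0,1],[[0.24,-3.04,0],0,1],[[0.24,-3.04,0],0,1],[[0.24,-3.04,0],0,1],[[0.24,-3.04,0],0,1],[[0.24,-3.04,0],0,1]]' 25; python3 -m inch '[[[0.24,-3.04,0],0,1],[[0.24,-3.04,0],0,1],[[0.24,-3.04,0],0,1],[[0.24,-3.04,0],0,1],[[0,0,0],0,1],[[0,0,0],0,1]]' 25
```

```text
clock: 33.45
eef_pos: [0.4593, 0.2921, 0.0796]
tool_rot: [[0.009, 1.0, -0.0], [1.0, -0.009, 0.0], [0.0, -0.0, -1.0]]
ft_force: [-0.4, -0.0, -0.9]
gripper_width: 0.0787
gripper_force: 0.0
clock: 34.25
eef_pos: [0.4597, 0.2925, 0.0393]
tool_rot: [[0.125, 0.992, 0.001], [0.992, -0.125, 0.001], [0.001, 0.001, -1.0]]
ft_force: [-0.5, 0.1, 0.7]
gripper_width: 0.0587
gripper_force: 0.0
clock: 35.05
eef_pos: [0.4585, 0.2916, 0.1587]
tool_rot: [[0.125, 0.992, -0.002], [0.992, -0.125, -0.001], [-0.001, -0.002, -1.0]]
ft_force: [0.4, 0.4, -2.1]
gripper_width: 0.0521
gripper_force: 24.8
clock: 35.85
eef_pos: [0.4781, 0.0477, 0.1584]
tool_rot: [[0.082, 0.997, -0.001], [0.997, -0.082, -0.0], [-0.0, -0.001, -1.0]]
ft_force: [0.6, 0.2, -1.7]
gripper_width: 0.0523
gripper_force: 24.8
clock: 36.45
eef_pos: [0.4877, -0.073, 0.1583]
tool_rot: [[0.084, 0.996, -0.001], [0.996, -0.084, 0.0], [0.0, -0.001, -1.0]]
ft_force: [0.4, 0.6, -2.5]
gripper_width: 0.052
gripper_force: 24.8
```

```bash
python3 -m inch '[[[0,0,-2.5],0,1],[[0,0,-2.5],0,1],[[0,0,-2.5],0,1],[[0,0,-2.5],0,1],[[0,0,-1.3],0,1],[[0,0,-0.4],0,1],[[0,0,-0.2],0,1],[[0,0,0],0,1]]' 25; python3 -m inch '[[[0,0,0],0,0],[[0,0,0],0,0],[[0,0,0],0,0],[[0,0,0],0,0],[[0,0,2.5],0,0],[[0,0,2.5],0,0],[[0,0,2.5],0,0],[[0,0,2.5],0,0]]' 5;  python3 -m inch '[[[0,3,2.5],0,0],[[-1,3,2.5],0,0],[[-1,3,2.5],0,0],[[-1,3,1],0,0],[[0,0,0],0,0],[[0,0,0],0,0]]'
python3 - <<'E'
from h import *
a,_=shot('scene');b,_=shot('side');save(np.vstack([a[130:290,60:440]]),'s2.png',s=2)
save(b[120:280,150:500],'d2.png',s=2)
E
```

```text
clock: 37.25
eef_pos: [0.4887, -0.0724, 0.0403]
tool_rot: [[0.082, 0.997, 0.001], [0.997, -0.082, 0.0], [0.0, 0.001, -1.0]]
ft_force: [0.1, -1.2, -1.3]
gripper_width: 0.0522
gripper_force: 24.8
clock: 38.05
eef_pos: [0.488, -0.0726, 0.1408]
tool_rot: [[0.082, 0.997, 0.0], [0.997, -0.082, -0.0], [-0.0, 0.0, -1.0]]
ft_force: [0.3, -0.2, -0.9]
gripper_width: 0.0879
gripper_force: 0.0
clock: 38.65
eef_pos: [0.4581, 0.0476, 0.2249]
tool_rot: [[0.08, 0.997, 0.001], [0.997, -0.08, -0.0], [-0.0, 0.001, -1.0]]
ft_force: [1.1, -0.1, 0.5]
gripper_width: 0.0878
gripper_force: 0.0
```

View pics/s2.png

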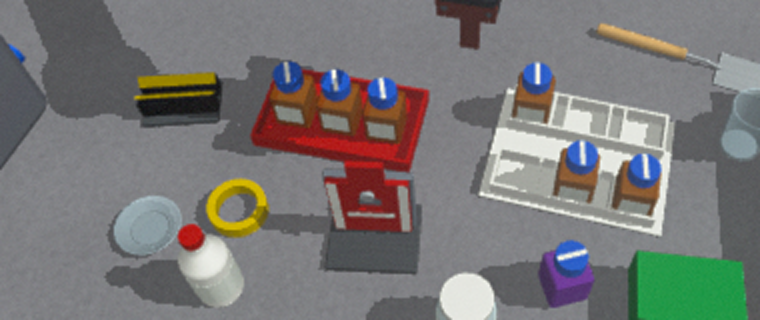

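All three faulty bottles stand upright in the tray (crop px 290/338/383, ~100). The sound ones are in the rack at A1, B2 and B3, and the foot is at (180, 98). Now I'll measure the sign and the foot precisely.

```bash
cat > meas.py <<'E'
from h import *
for n in ['scene','side']:
    f=np.load(f'/tmp/{n}.npz');p=f['p'];W=cloud(n,f['d']);h=cv2.cvtColor(p,cv2.COLOR_RGB2HSV)
    red=((h[...,0]<6)|(h[...,0]>174))&(h[...,1]>150);yel=(h[...,0]>20)&(h[...,0]<35)&(h[...,1]>150)
    x,y,z=W[...,0],W[...,1],W[...,2]
    def rep(nm,P):
        if len(P)<10: print(nm,len(P));return
        r=cv2.minAreaRect((P[:,:2]*1000).astype('f4')); q=cv2.fitLine((P[:,:2]*1000).astype('f4'),cv2.DIST_HUBER,0,.01,.01).ravel()
        print(n,nm,len(P),'mean',(P.mean(0)*1000).round(1),'z',(P[:,2].min()*1000).round(1),(P[:,2].max()*1000).round(1),'rect',np.round(r[0],1),np.round(r[1],1),round(r[2],1),'line',np.degrees(np.arctan2(q[1],q[0])).round(1),q[2:].round(1))
    S=red&(x>.62)&(x<.70)&(y>-.13)&(y<.02)
    rep('sign',W[S&(z>.06)]); rep('tab',W[S&(z>.145)])
    F=yel&(x>.4)&(x<.6)&(y<-.28)&(y>-.5)
    rep('foot all',W[F&(z>.03)]); rep('lip tops',W[F&(z>.044)])
E
python3 meas.py
```

```text
scene sign 593 mean [659.6 -60.5 130.6] z 60.9 180.6 rect [657.7 -61.5] [10.1 97.9] 4.6 line -85.7 [660.2 -60.8]
scene tab 193 mean [659.4 -59.8 166.6] z 145.5 180.6 rect [657.7 -60.8] [ 9.4 44.1] 4.5 line -86.1 [660.1 -60.3]
scene foot all 316 mean [ 476.2 -381.9   45.1] z 34.9 53.9 rect [ 481.8 -380.4] [ 41.3 111.9] 10.8 line -78.3 [ 470.5 -381.8]
scene lip tops 186 mean [ 476.8 -380.3   48.3] z 44.1 53.9 rect [ 481.8 -380.4] [ 41.3 111.9] 10.8 line -79.4 [ 468.3 -382. ]
side sign 149 mean [653.4 -32.3 135.5] z 61.9 178.6 rect [654.3 -42.7] [ 8.6 71.4] 3.3 line -89.5 [653.1 -31.5]
side tab 68 mean [653.9 -49.6 164.5] z 145.5 178.6 rect [655.2 -57.2] [ 8.2 42.3] 3.9 line -88.8 [653.7 -49.2]
side foot all 99 mean [ 476.5 -384.3   43.3] z 30.9 50.0 rect [ 478.9 -376.4] [ 37.7 116.5] 12.1 line -74.5 [ 468.  -377.7]
side lip tops 53 mean [ 476.4 -381.    46.7] z 44.1 50.0 rect [ 478.9 -376.4] [ 37.7 116.5] 12.1 line -75.5 [ 463.7 -370.5]
```

View pics/d2.png

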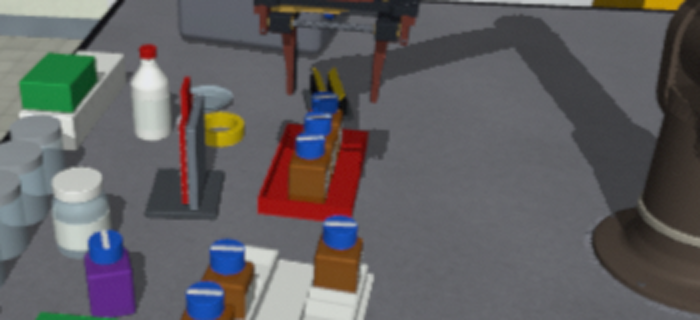

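The side view shows the sign hanging vertically against the board (px 187, 140) with its tab above the board top. The foot has already been knocked from about (492, −404) to about (480, −379), so I'll re-measure it before insertion. Now I'll go over the tab.

```bash
python3 -m inch '[[[2.85,-1.55,0],4.4,0],[[2.85,-1.55,0],4.4,0],[[2.85,-1.55,0],0,0],[[2.85,-1.55,0],0,0],[[2.85,-1.55,0],0,0],[[2.85,-1.55,0],0,0],[[2.75,-1.5,0],0,0],[[0,0,0],0,0]]'; python3 -m inch '[[[0,0,-2],0,0],[[0,0,0],0,0],[[0,0,0],0,0]]'
python3 - <<'E'
from h import *
p,d=shot('wrist');save(p,'w5.png')
E
```

```text
clock: 39.55
eef_pos: [0.6583, -0.0653, 0.2224]
tool_rot: [[-0.066, 0.998, -0.002], [0.998, 0.066, -0.002], [-0.002, -0.002, -1.0]]
ft_force: [0.6, 0.4, 0.0]
gripper_width: 0.0877
gripper_force: 0.0
clock: 39.85
eef_pos: [0.6557, -0.061, 0.2041]
tool_rot: [[-0.071, 0.997, -0.002], [0.997, 0.071, -0.0], [0.0, -0.002, -1.0]]
ft_force: [0.7, 0.3, 0.7]
gripper_width: 0.0875
gripper_force: 0.0
```

View pics/w5.png

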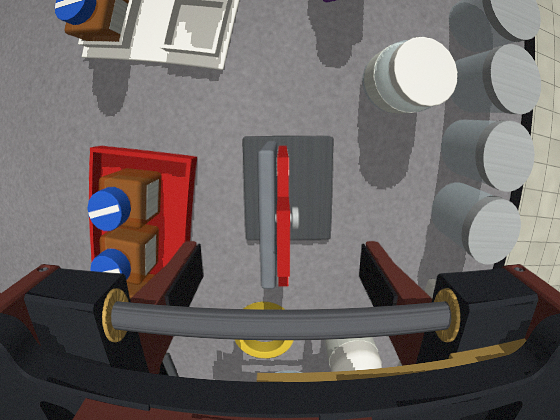

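The sign edge (px 283, 145–285) lies midway between the fingers and square to them, so I'll descend, grip the tab and lift it 29 mm.

```bash
python3 -m inch '[[[0,0,-2],0,0],[[0,0,-2],0,0],[[0,0,-1.6],0,0],[[0,0,0],0,0],[[0,0,0],0,1],[[0,0,0],0,1],[[0,0,0],0,1],[[0,0,0],0,1]]' 30; python3 -m inch '[[[0,0,0],0,1],[[0,0,0],0,1],[[0,0,0],0,1],[[0,0,0],0,1],[[0,0,0],0,1],[[0,0,0],0,1],[[0,0,0],0,1],[[0,0,0],0,1]]' 30; python3 -m inch '[[[0,0,0.5],0,1],[[0,0,0.8],0,1],[[0,0,0.8],0,1],[[0,0,0.8],0,1],[[0,0,0],0,1],[[0,0,0],0,1]]' 30
```

```text
clock: 40.7
eef_pos: [0.657, -0.0606, 0.1495]
tool_rot: [[-0.072, 0.997, 0.001], [0.997, 0.072, -0.0], [-0.0, 0.001, -1.0]]
ft_force: [0.1, -0.4, -1.0]
gripper_width: 0.0593
gripper_force: 0.0
clock: 41.5
eef_pos: [0.6566, -0.0606, 0.1486]
tool_rot: [[-0.072, 0.997, 0.0], [0.997, 0.072, -0.0], [-0.0, 0.0, -1.0]]
ft_force: [-0.7, -0.0, -1.2]
gripper_width: 0.0079
gripper_force: 30.0
clock: 42.1
eef_pos: [0.6567, -0.0606, 0.1781]
tool_rot: [[-0.072, 0.997, 0.001], [0.997, 0.072, -0.0], [-0.0, 0.001, -1.0]]
ft_force: [-0.5, -0.2, -2.0]
gripper_width: 0.008
gripper_force: 30.0
```

```bash
python3 -m inch '[[[0.5,0.04,0],0,1],[[0.5,0.04,0],0,1],[[0.5,0.04,0],0,1],[[0.5,0.04,0],0,1],[[0.8,0.06,0],0,1],[[0.8,0.06,0],0,1],[[0.8,0.06,0],0,1],[[0.8,0.06,0],0,1]]' 30; python3 -m inch '[[[0,0,0],0,1],[[0,0,2],0,1],[[0,0,2],0,1],[[0,0,2],0,1],[[0,0,2],0,1],[[0,0,0],0,1],[[0,0,0],0,1]]' 30
python3 - <<'E'
from h import *
b,_=shot('side');a,_=shot('scene');save(np.vstack([a[100:280,60:400],b[70:250,150:490]]),'sd3.png',s=1.6)
E
```

```text
clock: 42.9
eef_pos: [0.7094, -0.0565, 0.1775]
tool_rot: [[-0.072, 0.997, -0.0], [0.997, 0.072, -0.0], [-0.0, -0.0, -1.0]]
ft_force: [-1.4, -0.1, -1.0]
gripper_width: 0.0079
gripper_force: 30.0
clock: 43.6
eef_pos: [0.7085, -0.0566, 0.2574]
tool_rot: [[-0.071, 0.997, 0.0], [0.997, 0.071, -0.0], [-0.0, 0.0, -1.0]]
ft_force: [0.2, -0.4, -2.6]
gripper_width: 0.0078
gripper_force: 30.0
```

View pics/sd3.png

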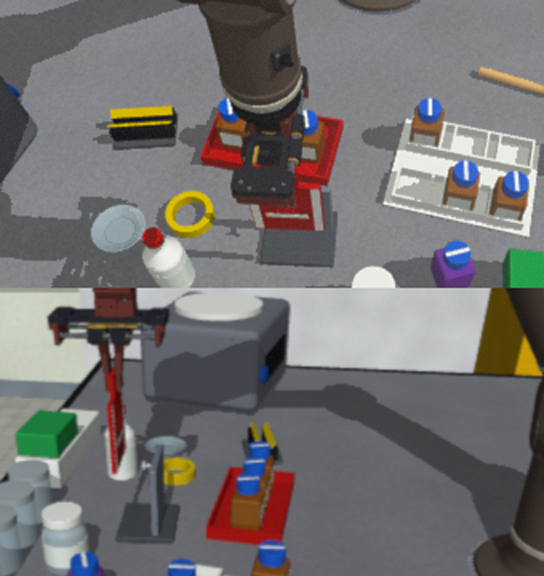

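Both views show the sign gripped upright and clear of its screw. I'll measure the foot again, lip by lip.

```bash
cat > foot.py <<'E'
from h import *
for n in ['scene','side']:
    f=np.load(f'/tmp/{n}.npz');p=f['p'];W=cloud(n,f['d']);h=cv2.cvtColor(p,cv2.COLOR_RGB2HSV)
    yel=(h[...,0]>20)&(h[...,0]<35)&(h[...,1]>150);x,y,z=[W[...,i] for i in range(3)]
    m=(yel&(x>.38)&(x<.62)&(y<-.28)&(y>-.52)&(z>.03)).astype('u1')
    k,L,s,c=cv2.connectedComponentsWithStats(m,connectivity=4)
    for i in range(1,k):
        if s[i,4]<20: continue
        P=W[L==i];r=cv2.minAreaRect((P[:,:2]*1000).astype('f4'))
        print(n,s[i,4],c[i].round(),(P.mean(0)*1000).round(1),np.round(r[0],1),np.round(r[1],1),round(r[2],1))
E
python3 foot.py
```

```text
scene 237 [148. 170.] [ 468.3 -382.6   44.1] [ 468.4 -382.5] [ 16.1 109.1] 11.9
scene 100 [147. 177.] [ 495.4 -377.5   45.2] [ 493.  -377.9] [ 17.2 110.4] 12.9
side 63 [318. 161.] [ 466.3 -382.9   42.3] [ 466.6 -383.3] [ 11.2 106.8] 11.5
side 31 [309. 160.] [ 496.7 -386.6   43.7] [ 495.6 -388.8] [10.5 83.1] 9.1
```

```bash
python3 -m inch '[[[-2.07,-2.94,0],1,1],[[-2.07,-2.94,0],2,1],[[-2.07,-2.94,0],2,1],[[-2.07,-2.94,0],2.8,1],[[-2.07,-2.94,0],0,1],[[-2.07,-2.94,0],0,1],[[-2.07,-2.94,0],0,1],[[-2.07,-2.94,0],0,1]]' 30; python3 -m inch '[[[-2.07,-2.94,0],0,1],[[-2.07,-2.94,0],0,1],[[-2.07,-2.94,0],0,1],[[0,0,0],0,1],[[0,0,0],0,1],[[0,0,0],0,1]]' 30
python3 - <<'E'
from h import *
shot('scene');shot('side');p,_=shot('wrist');save(p,'w6.png')
E
python3 foot.py
```

```text
clock: 44.5
eef_pos: [0.5415, -0.2926, 0.2564]
tool_rot: [[-0.206, 0.978, -0.002], [0.978, 0.206, 0.001], [0.001, -0.002, -1.0]]
ft_force: [-0.2, -0.9, -1.5]
gripper_width: 0.0077
gripper_force: 30.0
clock: 45.1
eef_pos: [0.4815, -0.3786, 0.2568]
tool_rot: [[-0.208, 0.978, -0.001], [0.978, 0.208, 0.001], [0.001, -0.0, -1.0]]
ft_force: [0.2, 0.3, -0.6]
gripper_width: 0.0077
gripper_force: 30.0
scene 238 [148. 170.] [ 468.4 -382.7   44.2] [ 468.3 -382.7] [ 15.6 109.8] 12.6
scene 103 [147. 177.] [ 495.8 -378.1   45.3] [ 493.8 -378. ] [ 17.5 111.4] 9.7
side 34 [320.  66.] [ 473.5 -360.6  363.9] [ 471.6 -359.1] [63.3 11. ] 14.4
side 62 [318. 162.] [ 466.5 -381.5   42.4] [ 466.7 -381.6] [ 11. 113.] 11.3
side 32 [309. 160.] [ 496.9 -386.    43.9] [ 495.5 -385.7] [10.2 86.4] 11.8
```

View pics/w6.png

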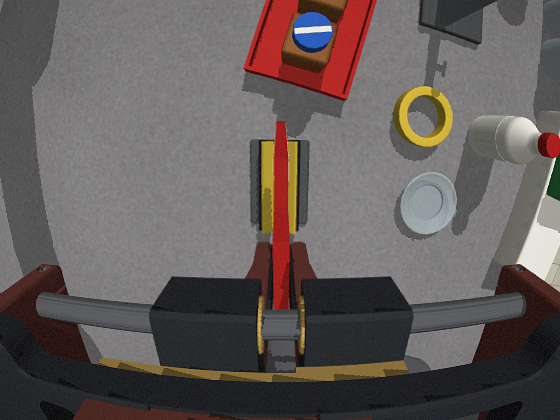

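The wrist view shows the sign's edge (px 281) over the slot midline (px 280), parallel to it. I'll lower it in.

```bash
python3 -m inch '[[[0,0,-2.5],0,1],[[0,0,-2.5],0,1],[[0,0,-2],0,1],[[0,0,-1],0,1],[[0,0,0],0,1],[[0,0,0],0,1]]' 30; python3 -m inch '[[[0,0,-0.7],0,1],[[0,0,-0.7],0,1],[[0,0,-0.7],0,1],[[0,0,-0.7],0,1],[[0,0,-0.5],0,1],[[0,0,0],0,1],[[0,0,0],0,1]]' 30; python3 -m inch '[[[0,0,-0.3],0,1],[[0,0,-0.2],0,1],[[0,0,0],0,1],[[0,0,0],0,1]]' 30
```

```text
clock: 45.85
eef_pos: [0.4815, -0.38, 0.1784]
tool_rot: [[-0.207, 0.978, 0.001], [0.978, 0.207, -0.0], [-0.001, 0.001, -1.0]]
ft_force: [0.0, -0.8, -0.7]
gripper_width: 0.0076
gripper_force: 30.0
clock: 46.55
eef_pos: [0.4847, -0.3824, 0.1513]
tool_rot: [[-0.206, 0.978, 0.01], [0.978, 0.206, -0.006], [-0.008, 0.009, -1.0]]
ft_force: [-3.9, 4.2, 36.5]
gripper_width: 0.0079
gripper_force: 30.2
clock: 46.95
eef_pos: [0.4854, -0.3831, 0.1478]
tool_rot: [[-0.206, 0.978, 0.012], [0.978, 0.206, -0.008], [-0.01, 0.01, -1.0]]
ft_force: [-4.5, 4.5, 44.6]
gripper_width: 0.0082
gripper_force: 30.4
```

Contact came early (44 N), so I'll ease off and look.

```bash
python3 -m inch '[[[0,0,0.5],0,1],[[0,0,0.5],0,1],[[0,0,0.3],0,1],[[0,0,0],0,1],[[0,0,0],0,1]]' 30
python3 - <<'E'
from h import *
b,_=shot('side');a,_=shot('scene');save(np.hstack([a[100:220,90:230],b[60:180,260:400]]),'f1.png',s=2.8)
E
python3 foot.py
```

```text
clock: 47.45
eef_pos: [0.4806, -0.3797, 0.1518]
tool_rot: [[-0.206, 0.978, -0.001], [0.978, 0.206, 0.001], [0.001, -0.001, -1.0]]
ft_force: [-0.7, 0.4, -1.7]
gripper_width: 0.008
gripper_force: 30.0
scene 20 [114. 129.] [ 516.3 -386.4  262.5] [ 514.3 -386.7] [25.7  4.2] 6.7
scene 37 [132. 171.] [ 477.6 -427.6   44.4] [ 476.6 -426.5] [13.9 20.5] 8.7
scene 95 [146. 177.] [ 496.3 -380.2   45.1] [ 495.  -376.9] [ 12.4 109.3] 9.6
side 33 [309. 160.] [ 496.1 -386.1   43.4] [ 494.8 -389.1] [12.3 81.8] 12.0
```

View pics/f1.png

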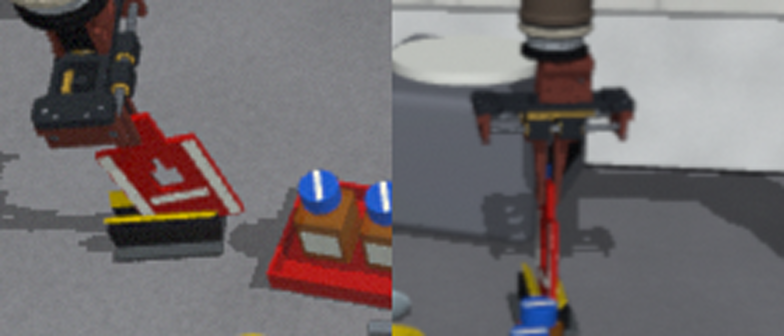

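The sign has swung about 20° in its own plane about the grip, with its lower end towards +y. I'll measure that tilt.

```bash
cat > sg.py <<'E'
from h import *
f=np.load('/tmp/scene.npz');p=f['p'];W=cloud('scene',f['d']);h=cv2.cvtColor(p,cv2.COLOR_RGB2HSV)
x,y,z=[W[...,i] for i in range(3)]
a=np.radians(11.8);s=(y+.380)*np.cos(a)-(x-.481)*np.sin(a);o=(x-.481)*np.cos(a)+(y+.380)*np.sin(a)
m=(abs(o)<.03)&(abs(s)<.13)&(z>.055)&((((h[...,0]<6)|(h[...,0]>174))&(h[...,1]>120)&(h[...,2]>110))|((h[...,1]<50)&(h[...,2]>140)))
m=cv2.morphologyEx(m.astype('u1'),cv2.MORPH_CLOSE,np.ones((5,5)));k,L,st,c=cv2.connectedComponentsWithStats(m);i=1+st[1:,4].argmax();m=L==i
print('n',m.sum(),'off-plane mean/slope mm',(np.nanmean(o[m])*1000).round(1),np.polyfit(z[m],o[m],1)[0].round(3))
for zz in np.arange(.06,.18,.01):
    q=m&(abs(z-zz)<.004)
    if q.sum()>3: print((zz*1000).round(),'s range',(np.nanmin(s[q])*1000).round(1),(np.nanmax(s[q])*1000).round(1))
o=monitor.get_obs();e=o['eef_pos'];print('tcp s',(e[1]+.38)*np.cos(a)-(e[0]-.481)*np.sin(a),e[2])
E
python3 sg.py
```

```text
** On entry to DLASCL parameter number  4 had an illegal value
 ** On entry to DLASCL parameter number  4 had an illegal value
 ** On entry to DLASCL parameter number  4 had an illegal value
 ** On entry to DLASCL parameter number  4 had an illegal value
 ** On entry to DLASCL parameter number  5 had an illegal value
 ** On entry to DLASCL parameter number  4 had an illegal valueTraceback (most recent call last):
  File "sg.py", line 7, in <module>
    print('n',m.sum(),'off-plane mean/slope mm',(np.nanmean(o[m])*1000).round(1),np.polyfit(z[m],o[m],1)[0].round(3))
                                                                                 ~~~~~~~~~~^^^^^^^^^^^^^
    c, resids, rank, s = lstsq(lhs, rhs, rcond)
                         ~~~~~^^^^^^^^^^^^^^^^^
    x, resids, rank, s = _umath_linalg.lstsq(a, b, rcond,
                         ~~~~~~~~~~~~~~~~~~~^^^^^^^^^^^^^
                                             signature=signature)
                                             ^^^^^^^^^^^^^^^^^^^^
    raise LinAlgError("SVD did not converge in Linear Least Squares")
numpy.linalg.LinAlgError: SVD did not converge in Linear Least Squares
```

```bash
sed -i 's/^m=L==i\|m=L==i/m=(L==i)\&np.isfinite(z)/;s/;m=(L==i)/;m=(L==i)/' sg.py; sed -i "s/i=1+st\[1:,4\].argmax();m=(L==i)/i=1+st[1:,4].argmax();m=(L==i)/" sg.py; python3 sg.py
```

```text
n 870 off-plane mean/slope mm 0.6 0.192
60.0 s range -24.4 76.2
70.0 s range -27.3 73.4
80.0 s range -29.3 72.1
90.0 s range -30.1 69.8
100.0 s range -30.5 68.7
110.0 s range -30.9 66.8
120.0 s range -36.5 65.5
130.0 s range -38.3 63.6
140.0 s range -20.2 63.1
150.0 s range 11.5 60.5
160.0 s range 13.0 28.9
170.0 s range 13.6 29.0
tcp s 0.00036663511916039187 0.15183364835572044
```

The tilt is about 10° in plane, so the low −y corner met the slot floor first. Pressing on that corner turns the sign upright. I'll shift it 22 mm back along the slot, ease the grip and press down gently.

```bash
python3 -m inch '[[[0.15,-0.75,0],0,1],[[0.15,-0.75,0],0,1],[[0.15,-0.7,0],0,1],[[0,0,0],0,1],[[0,0,0],0,1]]' 30; python3 -m inch '[[[0,0,-0.3],0,1],[[0,0,-0.3],0,1],[[0,0,-0.2],0,1],[[0,0,-0.2],0,1],[[0,0,-0.2],0,1],[[0,0,0],0,1],[[0,0,0],0,1]]' 10;  python3 - <<'E'
from h import *
shot('scene')
E
python3 sg.py
```

```text
clock: 48.05
eef_pos: [0.4852, -0.4023, 0.1524]
tool_rot: [[-0.206, 0.979, -0.0], [0.979, 0.206, 0.0], [0.0, -0.0, -1.0]]
ft_force: [-0.3, -0.3, -1.8]
gripper_width: 0.0076
gripper_force: 30.0
clock: 48.75
eef_pos: [0.4866, -0.4027, 0.1432]
tool_rot: [[-0.207, 0.978, 0.003], [0.978, 0.207, -0.002], [-0.003, 0.003, -1.0]]
ft_force: [-1.1, 1.3, 14.1]
gripper_width: 0.0083
gripper_force: 10.0
n 822 off-plane mean/slope mm 1.5 0.184
60.0 s range -50.2 51.9
70.0 s range -48.7 51.3
80.0 s range -53.6 48.6
90.0 s range -53.2 48.5
100.0 s range -53.7 45.9
110.0 s range -54.4 44.4
120.0 s range -57.2 42.2
130.0 s range -59.8 41.0
140.0 s range -13.7 39.3
150.0 s range -10.6 38.6
160.0 s range -11.1 8.6
170.0 s range -13.4 6.2
tcp s -0.023393868556843306 0.1432860326798579
```

```bash
python3 -m inch '[[[0,0,-0.2],0,1],[[0,0,-0.2],0,1],[[0,0,-0.2],0,1],[[0,0,0],0,1],[[0,0,0],0,1]]' 4;  python3 - <<'E'
from h import *
a,_=shot('scene');b,_=shot('side');save(np.hstack([a[100:220,90:230],b[60:180,260:400]]),'f2.png',s=2.8)
E
python3 sg.py
```

```text
clock: 49.3
eef_pos: [0.4858, -0.4019, 0.1354]
tool_rot: [[-0.207, 0.978, 0.001], [0.978, 0.207, -0.001], [-0.001, 0.001, -1.0]]
ft_force: [-0.4, 0.8, 5.8]
gripper_width: 0.0081
gripper_force: 4.0
n 782 off-plane mean/slope mm 0.8 0.198
60.0 s range -49.2 53.6
70.0 s range -47.2 51.2
80.0 s range -47.5 50.7
90.0 s range -52.6 50.0
100.0 s range -47.4 47.3
110.0 s range -49.0 47.0
120.0 s range -54.5 45.2
130.0 s range -11.8 44.3
140.0 s range -11.9 42.6
150.0 s range -10.8 13.1
160.0 s range -9.4 11.9
170.0 s range -11.8 10.0
tcp s -0.022486559216877977 0.13539325216600162
```

View pics/f2.png

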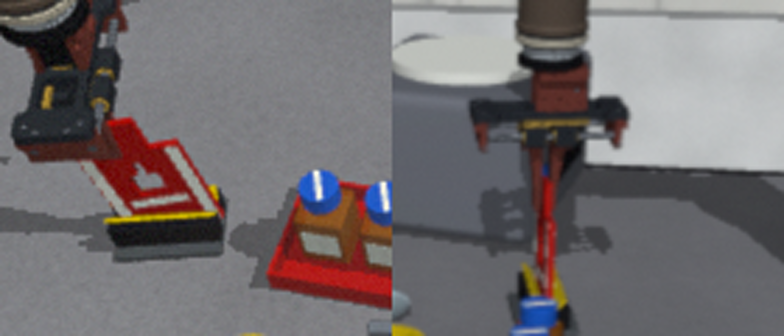

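The sign's lower edge is down between the yellow lips (left view px 110–215, 215), and the foot is upright. I'll release slowly and let it settle.

```bash
python3 -m inch '[[[0,0,0],0,0.85],[[0,0,0],0,0.85],[[0,0,0],0,0.8],[[0,0,0],0,0.7],[[0,0,0],0,0.5],[[0,0,0],0,0.3],[[0,0,0],0,0.3],[[0,0,0],0,0.3]]' 3
python3 - <<'E'
from h import *
shot('scene')
E
python3 sg.py
```

```text
clock: 50.2
eef_pos: [0.4854, -0.402, 0.1346]
tool_rot: [[-0.206, 0.979, -0.0], [0.979, 0.206, 0.0], [0.0, -0.0, -1.0]]
ft_force: [-0.5, -1.1, 0.2]
gripper_width: 0.0539
gripper_force: 0.0
n 799 off-plane mean/slope mm 1.3 0.18
60.0 s range -38.3 58.7
70.0 s range -38.9 59.6
80.0 s range -37.7 59.2
90.0 s range -38.8 59.1
100.0 s range -41.1 59.8
110.0 s range -21.7 59.5
120.0 s range -19.7 58.9
130.0 s range -22.8 59.9
140.0 s range -12.8 31.0
150.0 s range -12.0 31.5
160.0 s range -13.2 31.2
170.0 s range -10.3 29.3
tcp s -0.02243354769649477 0.1346473328592001
```

In plane the sign is now vertical, with its centre 9 mm off along the slot. I'll open fully, rise straight up and check its lean.

```bash
python3 -m inch '[[[0,0,0],0,0],[[0,0,0],0,0],[[0,0,0],0,0],[[0,0,0],0,0],[[0,0,0],0,0],[[0,0,2],0,0],[[0,0,2],0,0],[[0,0,2],0,0]]' 3; python3 -m inch '[[[0,0,2.5],0,0],[[0,0,2.5],0,0],[[0,3,2],0,0],[[0,3,0],0,0],[[0,3,0],0,0],[[0,3,0],0,0],[[0,0,0],0,0]]' 3
python3 - <<'E'
from h import *
a,_=shot('scene');b,_=shot('side');save(np.hstack([a[110:230,60:270],b[90:210,230:420]]),'f3.png',s=2)
for n in ['scene','side']:
    f=np.load(f'/tmp/{n}.npz');W=cloud(n,f['d']);h=cv2.cvtColor(f['p'],cv2.COLOR_RGB2HSV);x,y,z=[W[...,i] for i in range(3)]
    m=((h[...,0]<6)|(h[...,0]>174))&(h[...,1]>120)&(abs(x-.481)<.04)&(abs(y+.37)<.1)&(z>.06)&(z<.2)
    m=cv2.erode(m.astype('u1'),np.ones((3,3)))>0 if n=='scene' else m
    P=W[m];
    if len(P)<20: print(n,len(P));continue
    c=np.median(P,0);u,s,v=np.linalg.svd(P-c);nn=v[2]*np.sign(v[2][0])
    print(n,len(P),'centre',c.round(4),'normal',nn.round(3),'lean rad',np.arcsin(nn[2]).round(3),'rms',s/np.sqrt(len(P)),'zmax',P[:,2].max().round(4))
E
python3 foot.py
```

```text
clock: 51.05
eef_pos: [0.4853, -0.4019, 0.1952]
tool_rot: [[-0.206, 0.979, -0.0], [0.979, 0.206, 0.0], [0.0, -0.0, -1.0]]
ft_force: [0.0, -0.2, -0.4]
gripper_width: 0.0879
gripper_force: 0.0
clock: 51.75
eef_pos: [0.4863, -0.2775, 0.265]
tool_rot: [[-0.212, 0.977, 0.001], [0.977, 0.212, 0.002], [0.002, 0.001, -1.0]]
ft_force: [0.4, 0.6, 0.6]
gripper_width: 0.0877
gripper_force: 0.0
scene 381 centre [ 0.4833 -0.3723  0.126 ] normal [ 0.979  0.206 -0.001] lean rad -0.001 rms [0.02763621 0.01932055 0.00151888] zmax 0.1703
side 181 centre [ 0.4755 -0.35    0.116 ] normal [0.974 0.224 0.016] lean rad 0.016 rms [0.03113253 0.02743692 0.00219829] zmax 0.1679
scene 95 [146. 177.] [ 496.5 -379.1   45.9] [ 493.5 -377.6] [ 15.3 109.8] 11.2
side 34 [309. 160.] [ 496.3 -385.9   43.4] [ 494.8 -387.3] [11.9 82.7] 12.3
side 23 [320. 165.] [ 457.9 -349.5   44.1] [ 459.1 -353.2] [ 8.1 61.7] 10.4
```

View pics/f3.png

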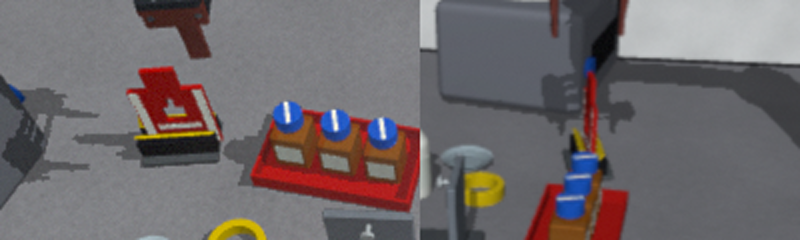

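The sign stands vertical in the slot (lean ≈ 0, top at 0.168–0.170 m against 0.168 expected), the three bottles are upright in the tray and the robot is clear. I'll let it settle, then hand in.

```bash
python3 -m inch '[[[0,0,0],0,0],[[0,0,0],0,0],[[0,0,0],0,0],[[0,0,0],0,0]]'; python3 -c "
from cell import job
print(job.sign_off())"
```

```text
clock: 52.25
eef_pos: [0.4852, -0.2826, 0.2645]
tool_rot: [[-0.205, 0.979, -0.0], [0.979, 0.205, -0.0], [0.0, -0.0, -1.0]]
ft_force: [-0.4, -0.3, -1.0]
gripper_width: 0.0877
gripper_force: 0.0
the job is handed in; nothing more can be done
None
```

I handed the job in at about 52 s (no verdict came back): all six caps are twisted, the three faulty bottles stand upright in the red tray, the three sound ones are still in the rack, and the hold sign stands upright in its foot.

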